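# Hang the bench scraper on the rail with an S-hook

### The job

Take the S-hook out of its stand, thread its lower tip through the hole in the sliding tab of the steel scraper, feeling for the hole gently, since the tab may stand anywhere along its guide. Lift the scraper out of the rack by the hook alone, never touching it with the gripper or pressing the hook hard against it in the rack, then hang the hook's upper bend over the rail and let go, so that the scraper hangs still from the hook. Leave the crockery, the jar and the white board where they are.

Things in the scene. Friction and masses are not known exactly. Their poses are not given: they have to be found in the camera images.
- s_hook: S-hook of steel wire 5 mm thick, flat in its own x-z plane, 70 g, with a black grip sleeve 12 (x) x 10 (y) x 40 (z) mm. Origin: centre of the sleeve; z up along the shank. It stands loosely (leaning a few degrees) in its stand's pocket, origin 72 mm above the table. Grip the sleeve from above, fingers on its two y sides: the upper mouth (+x side) then stays free beside the fingers.
- hook_tip (a point): End of the S-hook's lower tip, at (x -25, z -54) mm in the hook's frame. Wire centre line: the shank goes down to (0, -61), bottoms at (-8, -68), turns up at (-13, -67), then runs straight to the tip, pointing to -x and 47 degrees up. Rounded end, wire radius 2.5 mm.
- hook_mouth (a point): Middle of the S-hook's upper mouth, which opens downward, at (x 24, z 30) mm in the hook's frame. Wire centre line: from the shank's top (0, 25) a bar rises from (4, 30) to a sharp corner at (36, 48) and the end points down to (38, 20). Hung and let go, the rail settles into that corner and the loaded hook leans about 20 degrees.
- hook_stand: Fixed grey block 80 x 60 x 32 mm high with a narrow pocket 30 mm deep along its x, in which the S-hook's lower bend stands, and a 48 mm high, 30 mm wide back post close to the hook's shank on the +x side. Origin: on the underside, below the shank.
- scraper: Flat steel scraper, about 240 g, standing upright in a slot of the rack, 45 mm deep, with 1 mm of play to each side. Origin: middle of the blade's lower edge; z up, x normal to the flat, y along the blade. Blade 4 mm thick (x), 130 wide (y), 76 high; on it a guide bar 10 mm thick, 130 wide, from z 76 to 92 mm, that carries the tab with the hole (see guide_mid).
- guide_mid (a point): Middle of the top of the scraper's guide bar, z 92 mm. A flat tab 3 mm thick, 34 wide (y) stands up out of the bar to z 126, with a round hole 14 mm across (axis along x), centre at z 112.5, in mid-width. The tab slides along y with stiff friction (some 12 N): its middle may be anywhere from y -22 to +22 mm, and this is not measured: feel or look for it.
- rack: Fixed white rack 120 (x) x 180 (y) mm, 57 mm high, with two open slots along y at x -25 and +25 mm, 6 mm wide, their floor 12 mm above the table. One holds the scraper, the other the white board. Origin: centre of the underside.
- rail_stand: Fixed stand with a level steel rail of 8 mm diameter along its y, 300 mm long between two posts of 12 mm, rail centre 300 mm above the table. Origin: between the posts, on the table.
- rail_mid (a point): Middle of the rail, on its centre line, 300 mm above the table; y along the rail.
- board: Thin white plastic board 4 x 128 x 88 mm high without a hole, standing in the other slot of the rack. Origin: middle of its lower edge. To be left alone.
- mug: White mug, 76 mm wide, 85 mm high, standing. Origin: centre of the underside. To be left alone.
- saucer: White saucer, 140 mm wide, 18 mm high. Origin: centre of the underside. To be left alone.
- cup: Black cup, 72 mm wide, 65 mm high. Origin: centre of the underside. To be left alone.
- jar: Glass jar with steel cap, 70 mm wide, 100 mm high. Origin: centre of the underside. To be left alone.

How it is judged:
On the way, in this order (a step that is already met when the one before it is completed fails the run):
1. the S-hook has been taken out of its stand (height (world z) of s_hook above 0.115 m), for 0.1 s.
2. the scraper hangs on the hook, clear of the rack (height (world z) of scraper above 0.065 m and contact force between s_hook and scraper above 0.5 N), for 0.3 s.
At the end, for the whole second after the job is handed in: The S-hook hangs on the rail between the posts and the scraper hangs from the hook, its lower edge more than 30 mm above the table, within about 29 degrees of upright, both moving slower than 80 mm/s, and the robot has let go (contact force between s_hook and rail_stand above 1 N and contact force between s_hook and scraper above 0.8 N and height (world z) of scraper above 0.03 m and horizontal distance between scraper and rail_mid below 0.16 m and angle between scraper's own z axis and vertical below 0.5 rad and linear speed of each of scraper, s_hook below 0.08 m/s); the robot touches nothing.
It fails at once if the hook presses on the scraper with more than 15 N while the scraper stands in the rack (contact force between s_hook and scraper above 15 N and height (world z) of scraper below 0.03 m).
It fails at once if the gripper touches the scraper (contact force between any of the fingers, the arm and scraper above 0.5 N).
It fails at once if a piece of crockery, the jar or the white board is moved by more than 30 mm (distance of any of mug, saucer, cup, jar, board from where it was at the start of the episode above 0.03 m).
It also fails if it takes over 72 s, if anything falls off the work surface, if the arm or the gripper's body presses on something with over 40 N, if the wrist force passes 120 N, or if a joint passes its speed limit or range.

### The arm

A 7-joint arm with a two-finger parallel gripper is mounted at the origin on the work surface. World frame = base frame: x ahead of the robot, y to its left, z up, the work surface at z = 0. Lengths are in m, angles in rad, forces in N, time in s.
With the tool pointing down it reaches from about 0.425 to 0.925 m from the base axis. Payload 6.8 kg.
Tool frame: the origin (TCP) lies on the front face of the gripper's body, between the roots of the fingers; the fingertips stand 73 mm ahead of it and the grasp point (between the pads) lies 54 mm ahead of it (env.nose_length is the distance from the TCP to the fingertips, in m); z points along the fingers, y is the direction in which the jaws open and shut (so a half turn about z gives the same grasp; the last joint's range is limited). The gripper opens to 85 mm and grips with 20 to 120 N. Pads are 22 mm wide; open, the fingers measure 114 mm over their backs; the gripper's body (76 mm by 85 mm) begins 54 mm behind the grasp point. The pads swing forward as they close: fully open they stand 13 mm farther back than shut.
Start: joints at [1.202, 0.477, 0.022, 1.555, -0.011, 1.109, -0.083], TCP at [0.174, -0.652, 0.304] pointing down, gripper open.
Joint ranges: [-2.96, 2.96], [-0.34, 2.1], [-1.41, 1.46], [0.24, 2.44], [-1.37, 4.51], [0.17, 1.92], [-2.96, 2.96]. Speed limits (rad/s): [2.39, 2.39, 3.14, 3.14, 3.14, 3.14, 3.14].

### API

Orientations are given as a unit quaternion [w, x, y, z].
In Python, from cell import env, kin, camera, calibration, job gives the robot as it stands. The module is installed in compiled form; this text tells all that it offers. Calls block until the motion is done:
- env.reach(position, orientation): joint-space move of the TCP to a pose.
- env.movel(position, velocity=0.15, rot=None, stop_force=None): straight line of the TCP; rot=None keeps the orientation; velocity is the mean speed in m/s. With stop_force (N) it stops when the force on the tool has changed by that much, and returns True; else False.
- env.goto_joints(angles): joint-space move.
- env.grip(opening, f_grip=None): finger opening in m; f_grip is the grip in N (None keeps the last); returns when the fingers have stopped.
- env.dwell(seconds).
- kin.inverse_kinematics(position, orientation): joint angles nearest the present ones, or None.
- env.get_state(): the state.
- camera(name): name is "side" or "top" or "wrist"; returns (picture, depth): 400x640x3 uint8, blue, green, red; 400x640 float32, m along the optical axis (not along the pixel's ray), 0 where there is no reading.
- calibration(name): a dict with "fx", "fy", "cx", "cy" (pixels), "k1" (the pictures are not rectified: a ray, as slopes to the right and down, at radius r is drawn at 1 + k1 r^2 times it, then the intrinsics apply), "rvec" (rotation vector, rad) and "tvec" (3), from world to camera coordinates, as OpenCV has them. Camera axes: x right, y down, z forward; pixel columns grow to the right and rows downward; lengths in m; the calibration is good to about 2 mm. A picture is of the moment at which its call begins: read the wrist's pose just before it. calibration takes no time and is no camera call; for the wrist camera it gives the pose at the moment of the call.
A pose or a line that the arm cannot do raises env.PlanningError and nothing moves.
- job.job_done(): hands the job in, once; it reports no verdict.
The state is a dict: "time": time; "qpos": joint angles; "joint_velocities": joint speeds; "joint_torque": joint torques, N m; "tcp_pos": TCP position; "orientation": TCP orientation; "force": force on the tool from outside, world axes, zero at the start; "torque": the same for the moment, N m; "opening": finger opening in m.
Only numpy, scipy, OpenCV 4.12 (cv2) and the standard library are available. Lean on these libraries where they do the work, as an engineer would, in place of code of your own. Each camera call takes 0.05 s, during which the arm holds its last target. There are 200 camera calls.

## Working session

There is one attempt and no reset: what is moved stays moved. The work goes in short steps, each a Python script; the robot and the scene stay as the last script left them, time stands still between calls to the robot, and variables do not carry over. Pictures are saved under pics/ and viewed, about 8 in all and at most 12, crops included, and the job is handed in when it is done.

```bash
mkdir -p pics; cat > h.py <<'E'
import numpy as np, cv2
from cell import env, kin, camera, calibration, job
def snap(n, f):
    c=calibration(n); p,d=camera(n); cv2.imwrite(f'pics/{f}.png',p); np.savez(f'pics/{f}.npz',p=p,d=d,**{k:np.array(v) for k,v in c.items()}); return c,p,d
def load(f):
    z=np.load(f'pics/{f}.npz'); return z,z['p'],z['d']
def ray(c,u,v):
    x=(np.asarray(u,float)-c['cx'])/c['fx']; y=(np.asarray(v,float)-c['cy'])/c['fy']
    a,b=x.copy(),y.copy()
    for _ in range(20):
        s=1+c['k1']*(a*a+b*b); a,b=x/s,y/s
    R=cv2.Rodrigues(np.array(c['rvec'],float))[0]; t=np.array(c['tvec'],float).ravel()
    return -R.T@t, np.stack([a,b,np.ones_like(a)],-1)@R
def onz(c,u,v,z):
    o,d=ray(c,u,v); return o+d*((z-o[2])/d[...,2])[...,None]
def atd(c,u,v,dep):
    o,d=ray(c,u,v); return o+d*np.asarray(dep)[...,None]
def proj(c,P):
    R=cv2.Rodrigues(np.array(c['rvec'],float))[0]; q=np.asarray(P)@R.T+np.array(c['tvec'],float).ravel()
    a=q[...,0]/q[...,2]; b=q[...,1]/q[...,2]; s=1+c['k1']*(a*a+b*b)
    return np.stack([c['fx']*a*s+c['cx'],c['fy']*b*s+c['cy']],-1)
def tri(rays):
    A=np.zeros((3,3));B=np.zeros(3)
    for o,d in rays:
        d=d/np.linalg.norm(d);M=np.eye(3)-np.outer(d,d);A+=M;B+=M@o
    return np.linalg.solve(A,B)
E
python3 - <<'E'
from h import *
ps=[]
for n in('top','side'):
    c,p,d=snap(n,n+'0'); ps.append(p); print(n,c, 'pos',ray(c,320,200)[0],'dir',ray(c,320,200)[1])
print(env.get_state())
E
```

```text
top {'fx': 414.846635239965, 'fy': 414.846635239965, 'cx': 318.3071362272265, 'cy': 198.58351704515826, 'k1': -0.02879233454377149, 'rvec': array([ 2.15306975, -2.1090199 ,  0.18477806]), 'tvec': array([-0.01080426,  0.61772623,  0.99980362])} pos [4.36692644e-01 2.52686882e-04 1.09115039e+00] dir [ 0.16867659 -0.0025239  -0.98568258]
side {'fx': 457.21249414152476, 'fy': 457.21249414152476, 'cx': 331.1753333866669, 'cy': 199.21963361536226, 'k1': -0.041243185720146625, 'rvec': array([ 2.11196843, -0.12509381,  0.05827484]), 'tvec': array([-0.5670494 ,  0.21166756,  1.21721635])} pos [ 0.46507278 -0.99064075  0.80641306] dir [ 0.0678586   0.85237398 -0.51908976]
{'time': 0.1, 'qpos': array([ 1.2019014 ,  0.47774669,  0.02238411,  1.55630817, -0.01148843,
        1.10932298, -0.08312226]), 'joint_velocities': array([ 0.0016698 , -0.00063283,  0.00025278, -0.00110544,  0.00090823,
        0.00042326, -0.00108497]), 'joint_torque': array([ 5.31549042e-03, -5.97756171e+01,  1.61410164e+00, -2.81952006e+01,
        1.28735582e-02,  4.99775735e-03,  3.90076468e-05]), 'tcp_pos': array([ 0.17391789, -0.65179649,  0.3030228 ]), 'orientation': array([-8.08055039e-04,  9.91512125e-01,  1.30011617e-01, -1.81787003e-04]), 'force': array([0.45830407, 0.35620724, 0.02258253]), 'torque': array([-0.07411875, -0.01943442,  0.04661803]), 'opening': 0.08543470203873912}
```

View pics/top0.png

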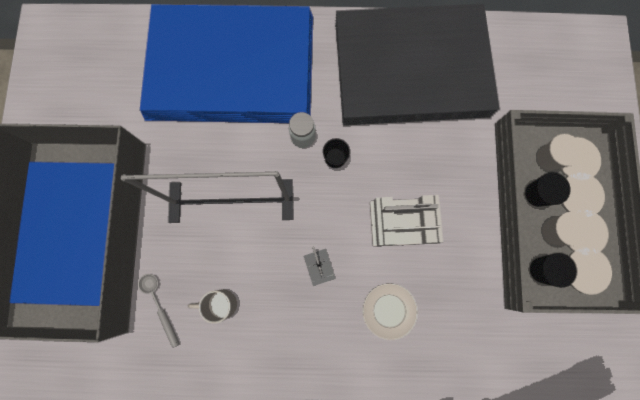

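View pics/side0.png

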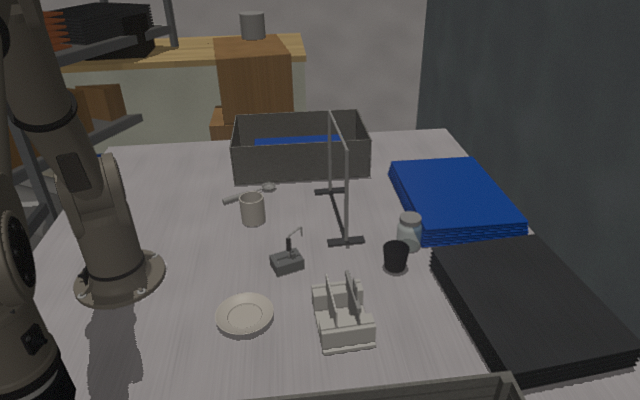

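Top view: rack about (406,220), hook stand (320,267), rail from (125,178) to (278,174), saucer (390,311), cup (336,153), jar (302,127), mug (216,305). Next, a composite of enlarged crops.

```bash
python3 - <<'E'
from h import *
a=load('top0')[1]; b=load('side0')[1]
f=lambda im,x,y,w,h,k:cv2.resize(im[y:y+h,x:x+w],None,fx=k,fy=k,interpolation=cv2.INTER_CUBIC)
r1=np.hstack([f(a,360,185,100,75,4),f(a,290,235,100,75,4)])
r2=np.hstack([f(b,300,262,100,75,4),f(b,260,215,100,75,4)])
cv2.imwrite('pics/comp.png',np.vstack([r1,r2]))
c=load('top0')[0]
print('rail ends z.3',onz(c,[125,278],[178,174],.3),'\nstand z.032',onz(c,320,267,.03),'rack',onz(c,407,220,.057))
E
```

```text
rail ends z.3 [[0.60790555 0.38191971 0.3       ]
 [0.62196476 0.08140456 0.3       ]] 
stand z.032 [ 0.44662251 -0.00586732  0.03      ] rack [ 0.5672431  -0.22195005  0.057     ]
```

View pics/comp.png

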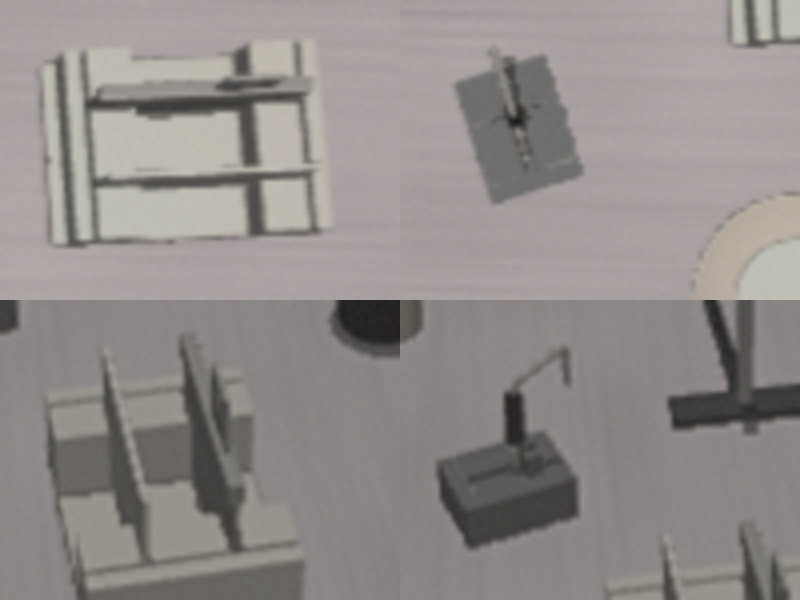

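The scraper stands in the +x slot with the tab on the -y side. The hook's mouth points to +x with about 17 deg of yaw. Next, wrist views over the rack and the hook.

```bash
cat >> h.py <<'E'
def Q(yaw): return np.array([0,np.cos(yaw/2),np.sin(yaw/2),0])
E
python3 - <<'E'
from h import *
c=load('top0')[0]
P=onz(c,290+(np.array([455,545,583,492])-400)/4,235+np.array([85,55,175,203])/4,.032); print(P)
e=P[0]-P[3]; print('stand yaw',np.degrees(np.arctan2(e[1],e[0])), 'ctr',P.mean(0))
yaw=np.arctan2(e[1],e[0])
env.reach([0.54,-0.23,0.33],Q(0.03)); snap('wrist','w_rack')
c=calibration('wrist'); print(ray(c,320,200), c['fx'])
env.reach([0.42,-0.01,0.30],Q(yaw)); snap('wrist','w_hook')
s=env.get_state(); print(s['time'],s['force'])
a=load('w_rack')[1];b=load('w_hook')[1]
cv2.imwrite('pics/w2.png',np.vstack([a,b])[:, :].copy() if 0 else cv2.resize(np.vstack([a,b]),(480,600)))
cv2.imwrite('pics/w2.png',np.hstack([cv2.resize(a,(400,250)),cv2.resize(b,(400,250))]))
E
```

```text
[[ 0.47264005  0.03580791  0.032     ]
 [ 0.49270679 -0.02081525  0.032     ]
 [ 0.41826131 -0.04596059  0.032     ]
 [ 0.39986199  0.01074148  0.032     ]]
stand yaw 19.004883759344338 ctr [ 0.44586754 -0.00505661  0.032     ]
(array([ 0.60840749, -0.23049246,  0.39952704]), array([-0.28394649, -0.0112415 , -0.95886883])) 278.3672534906811
3.2083 [ 0.96020644 -0.5052277   0.39576476]
```

View pics/w2.png

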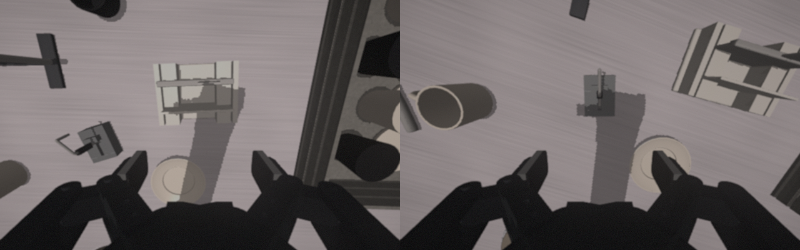

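Left panel: rack at about (197,92), scraper on the far (+x) slot, stand at (98,140). Right panel: hook at (600,90), in line with the fingers. I enlarge both.

```bash
python3 - <<'E'
from h import *
f=lambda im,x,y,w,h,k:cv2.resize(im[y:y+h,x:x+w],None,fx=k,fy=k,interpolation=cv2.INTER_CUBIC)
a=load('w_rack')[1];b=load('w_hook')[1]
cv2.imwrite('pics/w3.png',np.vstack([f(a,240,90,150,60,5.33),cv2.copyMakeBorder(f(b,285,100,75,55,5.33),0,0,0,400,cv2.BORDER_CONSTANT)[:, :800]]))
for n in('w_hook','top0','side0'):
    c,p,d=load(n); u=proj(c,[.447,-.006,.08]); print(n,u)
    x,y=int(u[0]),int(u[1]); w=22
    m=(p[y-w:y+w,x-w:x+w].max(2)<45); v,uu=np.nonzero(m); print(m.sum(), uu.min()+x-w,uu.max()+x-w,v.min()+y-w,v.max()+y-w)
    dd=d[y-w:y+w,x-w:x+w]; vv,u2=np.mgrid[y-w:y+w,x-w:x+w]; ok=dd>0
    P=atd(c,u2[ok],vv[ok],dd[ok]); Z=P[P[:,2]>.045]; print(len(Z), Z[Z[:,2]>.075][:, :].round(3)[::6])
E
```

```text
w_hook [321.43104446 160.26071431]
25 316 323 147 157
358 [[ 0.469  0.006  0.108]
 [ 0.468  0.005  0.108]
 [ 0.468  0.004  0.109]
 [ 0.467  0.003  0.108]
 [ 0.467  0.001  0.106]
 [ 0.463  0.004  0.105]
 [ 0.463  0.003  0.106]
 [ 0.462  0.003  0.104]
 [ 0.459  0.005  0.09 ]
 [ 0.462 -0.     0.104]
 [ 0.46   0.003  0.103]
 [ 0.461 -0.003  0.092]
 [ 0.46   0.001  0.103]
 [ 0.456  0.004  0.091]
 [ 0.459 -0.001  0.103]
 [ 0.457  0.002  0.101]
 [ 0.458 -0.004  0.091]
 [ 0.457 -0.     0.101]
 [ 0.453  0.003  0.092]
 [ 0.456 -0.002  0.099]
 [ 0.453  0.001  0.093]
 [ 0.455 -0.005  0.092]
 [ 0.453 -0.001  0.093]
 [ 0.45   0.002  0.091]
 [ 0.452 -0.004  0.092]
 [ 0.45  -0.     0.092]
 [ 0.452 -0.006  0.093]]
top0 [320.18183969 266.64833873]
4 318 320 264 265
99 [[ 0.494  0.012  0.12 ]
 [ 0.487  0.012  0.117]
 [ 0.483  0.007  0.115]
 [ 0.476  0.007  0.114]
 [ 0.469  0.004  0.109]
 [ 0.462  0.002  0.106]
 [ 0.46  -0.003  0.093]
 [ 0.455  0.002  0.1  ]
 [ 0.453 -0.003  0.092]]
side0 [284.82460008 243.2441827 ]
30 287 289 239 249
137 [[ 0.49   0.014  0.118]
 [ 0.487  0.01   0.115]
 [ 0.492  0.013  0.109]
 [ 0.473  0.003  0.111]
 [ 0.471  0.003  0.108]
 [ 0.47   0.001  0.106]
 [ 0.491  0.009  0.096]
 [ 0.457  0.001  0.097]
 [ 0.456  0.002  0.091]
 [ 0.459 -0.006  0.093]
 [ 0.461 -0.006  0.089]
 [ 0.45   0.004  0.076]
 [ 0.453 -0.006  0.08 ]]
```

View pics/w3.png

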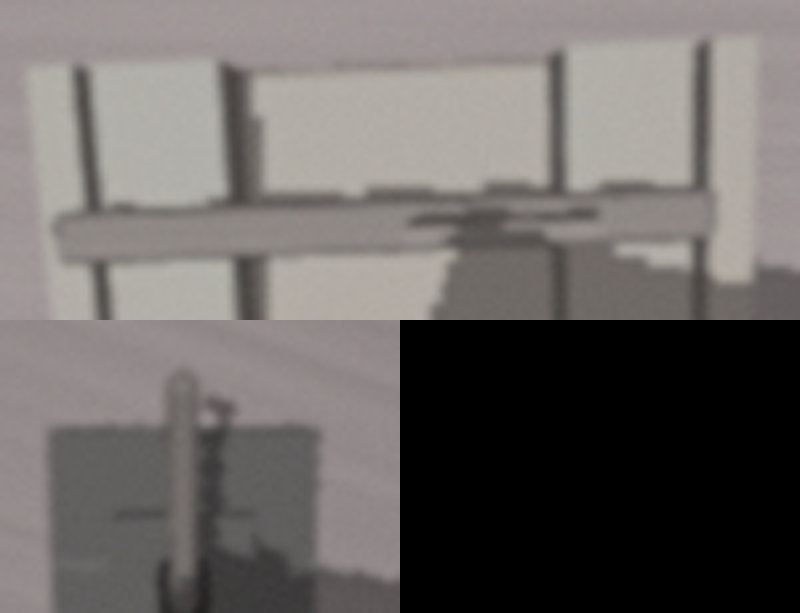

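```bash
python3 - <<'E'
from h import *
y=np.radians(19); env.grip(0.045,100)
x0,y0=.455,-.001
env.reach([x0,y0,0.21],Q(y)); env.movel([x0,y0,0.130],velocity=.08,stop_force=8)
env.grip(0.0,100); s=env.get_state(); print('g',s['opening'],s['tcp_pos'],s['force'],s['time'])
env.movel([x0,y0,0.24],velocity=.1)
s=env.get_state(); print(s['opening'],s['force'],s['time'])
# carry beside the rack, +x side, hook yaw ~2 deg
env.reach([0.66,-0.20,0.33],Q(0.03)); s=env.get_state(); print(s['tcp_pos'],s['force'],s['torque'],s['time'])
for n in('top','side','wrist'): snap(n,n+'1')
for n in('top','side','wrist'):
    c=load(n+'1')[0]; print(n,proj(c,s['tcp_pos']+np.array([[0,0,-.054],[-.025,0,-.108]])))
f=lambda im,x,y,w,h,k:cv2.resize(im[y:y+h,x:x+w],None,fx=k,fy=k,interpolation=cv2.INTER_CUBIC)
c,p,_=load('side1');u=proj(c,s['tcp_pos']+[0,0,-.07]).astype(int)
cv2.imwrite('pics/v1.png',np.hstack([cv2.resize(load('wrist1')[1],(400,250)),f(p,u[0]-40,u[1]-25,80,50,5)]))
E
```

```text
g 0.008088905755486169 [ 0.45522949 -0.00090959  0.13020589] [0.18315086 0.32316823 2.08080449] 5.725
0.008801192618450304 [ 0.62464107 -0.36710403 -0.66362812] 6.975
[ 0.65951973 -0.19824416  0.32917759] [-0.13867598 -0.30942039 -0.65382418] [ 0.07472882 -0.00955598 -0.01441186] 8.125
top [[417.39553595 161.65481203]
 [411.7022434  179.43815334]]
side [[382.31628124 215.54434541]
 [369.77798377 237.14734976]]
wrist [[317.42968177 262.03767509]
 [316.89753153 255.64214636]]
```

View pics/v1.png

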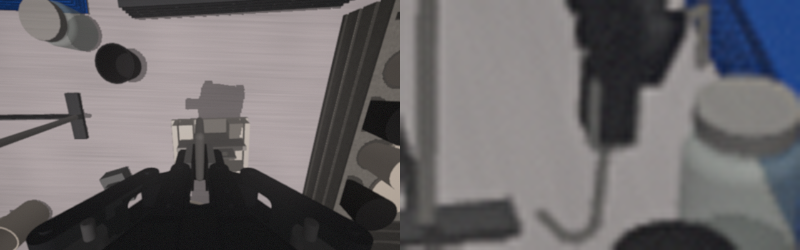

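Left: the wrist view has the hook's bar between the fingers, rack behind. Right: the side view shows the held hook, tip at crop (540,213), bottom (585,237), shank (603,150). I get the hook's pose in the tool from this view's rays on the hook plane.

```bash
python3 - <<'E'
from h import *
s=env.get_state(); t=s['tcp_pos']; yaw=.03; hx=np.array([np.cos(yaw),np.sin(yaw),0]); hy=np.array([-np.sin(yaw),np.cos(yaw),0])
c,p,d=load('side1'); u=proj(c,t+[0,0,-.07]).astype(int)
vv,uu=np.mgrid[u[1]-20:u[1]+40,u[0]-40:u[0]+40]; dd=d[vv,uu]
P=atd(c,uu,vv,dd); near=(abs((P-t)@hy)<.02)&(dd>0)
o,r=ray(c,uu,vv); L=((t-o)@hy)/(r@hy); G=o+r*L[...,None]-t   # on hook plane
X=(G@hx)*1e3; Z=G[...,2]*1e3
m=near&(Z<-75)
print('dist y of depth pts',np.median(((P-t)@hy)[m])*1e3)
for v in range(m.shape[0]):
    k=np.nonzero(m[v])[0]
    if len(k): print(v+u[1]-20,[(int(a),round(X[v,a],1),round(Z[v,a],1)) for a in k])
E
```

```text
dist y of depth pts -1.2475444312715445
223 [(47, np.float64(13.5), np.float64(-75.0))]
224 [(38, np.float64(-6.3), np.float64(-75.5)), (39, np.float64(-4.1), np.float64(-75.7)), (40, np.float64(-1.9), np.float64(-76.0)), (41, np.float64(0.3), np.float64(-76.2)), (42, np.float64(2.5), np.float64(-76.4)), (43, np.float64(4.8), np.float64(-76.7)), (44, np.float64(7.0), np.float64(-76.9)), (45, np.float64(9.2), np.float64(-77.2)), (46, np.float64(11.4), np.float64(-77.4)), (47, np.float64(13.6), np.float64(-77.6))]
225 [(38, np.float64(-6.2), np.float64(-78.1)), (39, np.float64(-3.9), np.float64(-78.3)), (40, np.float64(-1.7), np.float64(-78.6)), (41, np.float64(0.5), np.float64(-78.8)), (42, np.float64(2.7), np.float64(-79.1)), (43, np.float64(4.9), np.float64(-79.3)), (44, np.float64(7.1), np.float64(-79.5)), (45, np.float64(9.3), np.float64(-79.8)), (46, np.float64(11.5), np.float64(-80.0)), (47, np.float64(13.8), np.float64(-80.2))]
226 [(39, np.float64(-3.8), np.float64(-81.0)), (40, np.float64(-1.6), np.float64(-81.2)), (41, np.float64(0.6), np.float64(-81.4)), (42, np.float64(2.8
[... 2488 characters left out ...]
, np.float64(-123.2)), (38, np.float64(-4.0), np.float64(-123.5)), (39, np.float64(-1.8), np.float64(-123.8))]
243 [(31, np.float64(-19.7), np.float64(-124.4)), (32, np.float64(-17.4), np.float64(-124.7)), (33, np.float64(-15.2), np.float64(-124.9)), (34, np.float64(-12.9), np.float64(-125.2)), (35, np.float64(-10.7), np.float64(-125.4)), (36, np.float64(-8.4), np.float64(-125.7)), (37, np.float64(-6.1), np.float64(-126.0)), (38, np.float64(-3.9), np.float64(-126.2))]
244 [(33, np.float64(-15.1), np.float64(-127.7)), (34, np.float64(-12.8), np.float64(-127.9)), (35, np.float64(-10.5), np.float64(-128.2)), (36, np.float64(-8.3), np.float64(-128.4)), (37, np.float64(-6.0), np.float64(-128.7))]
```

```bash
python3 - <<'E'
from h import *
c=load('w_rack')[0]
g=lambda x,y,z:onz(c,240+np.array(x)/5.33-.4,90+np.array(y)/5.33-.4,z)
B=g([57,712],[236,215],.104); print('bar ends',B,B.mean(0),np.linalg.norm(B[0]-B[1])); e=B[0]-B[1]; print('yaw deg (x normal)',np.degrees(np.arctan2(-e[0],e[1])))
T=g([410,600],[220,212],.138);print('tab',T,T.mean(0))
ny=np.array([e[0],e[1],0])/np.hypot(e[0],e[1]); nx=np.array([ny[1],-ny[0],0])
for n in('w_rack','top0','side0','side1','top1'):
    c,p,d=load(n); vv,uu=np.mgrid[0:400,0:640]; k=d>0
    P=atd(c,uu[k],vv[k],d[k]); q=P-[.592,-.22,0]; a=q@nx;b=q@ny
    r=(abs(a)<.02)&(abs(b)<.08)
    for lo,hi in((.094,.109),(.112,.15)):
        w=r&(P[:,2]>lo)&(P[:,2]<hi)
        if w.sum()>3: print(n,lo,w.sum(),'zmax',P[w,2].max().round(4),'x',np.percentile(a[w],[5,50,95]).round(4),'y',np.percentile(b[w],[0,3,50,97,100]).round(4))
E
```

```text
bar ends [[ 0.59037278 -0.15976513  0.104     ]
 [ 0.59780227 -0.2867643   0.104     ]] [ 0.59408752 -0.22326472  0.104     ] 0.12721629604101584
yaw deg (x normal) 3.3480048771158524
tab [[ 0.59680706 -0.2285458   0.138     ]
 [ 0.59901543 -0.26106792  0.138     ]] [ 0.59791125 -0.24480686  0.138     ]
w_rack 0.094 1053 zmax 0.108 x [-0.003   0.0022  0.0062] y [-0.0687 -0.0647  0.0058  0.0581  0.062 ]
w_rack 0.112 169 zmax 0.14 x [0.0004 0.0023 0.0033] y [-0.0423 -0.0415 -0.0258 -0.01   -0.0091]
top0 0.094 205 zmax 0.1071 x [-0.003   0.0006  0.0061] y [-0.0679 -0.0649  0.0069  0.0587  0.0617]
top0 0.112 45 zmax 0.1426 x [0.0004 0.0012 0.0035] y [-0.0427 -0.0414 -0.0259 -0.0088 -0.0088]
side0 0.094 182 zmax 0.1079 x [-0.0024  0.0013  0.0069] y [-0.0679 -0.0658 -0.012   0.0574  0.0636]
side0 0.112 60 zmax 0.1382 x [0.0013 0.0019 0.0044] y [-0.0432 -0.0428 -0.0302 -0.0091 -0.0063]
side1 0.094 180 zmax 0.1084 x [-0.0022  0.0014  0.0068] y [-0.0674 -0.0664 -0.0083  0.0584  0.0633]
side1 0.112 60 zmax 0.1382 x [0.0014 0.0022 0.0043] y [-0.0436 -0.043  -0.0279 -0.0089 -0.0086]
top1 0.094 207 zmax 0.1088 x [-0.003   0.0006  0.0061] y [-0.069  -0.0654  0.0066  0.0584  0.061 ]
top1 0.112 44 zmax 0.1412 x [0.0006 0.0014 0.0035] y [-0.0422 -0.0414 -0.0258 -0.0087 -0.0081]
```

```bash
cat >> h.py <<'E'
yw=.0585; nx=np.array([np.cos(yw),np.sin(yw),0]); ny=np.array([-np.sin(yw),np.cos(yw),0])
S0=np.array([.592,-.22,0])
def W(a,b,z): return S0+a*nx+b*ny+[0,0,z]
def loc(p): q=p-S0; return np.array([q@nx,q@ny,p[2]])*1e3
E
python3 - <<'E'
from h import *
env.reach(W(.012,-.026,.30),Q(yw)); env.movel(W(.012,-.026,.275),velocity=.05)
env.dwell(.2); s=env.get_state(); print(s['force'],loc(s['tcp_pos']),s['time'])
h=env.movel(W(.012,-.026,.255),velocity=.012,stop_force=2.0)
s=env.get_state(); print(h,loc(s['tcp_pos']),s['force'],s['time'])
env.movel(W(.012,-.026,.272),velocity=.05); s=env.get_state(); print(loc(s['tcp_pos']),s['force'],s['opening'])
for n in('side','wrist'): snap(n,n+'2')
E
```

```text
[ 0.05679622  0.33895836 -0.58178875] [ 12.16773244 -26.09245674 275.39274481] 9.5333
True [ 12.02273398 -26.0215813  265.8786445 ] [0.04764095 0.75778768 5.27524217] 10.4167
[ 12.0054961  -25.99342196 272.08943407] [-0.79602115  0.24201407 -0.95349113] 0.00865928261350234
```

```bash
python3 - <<'E'
from h import *
b=-.026
def T(s): return W(.0282-.656*s,b,.2356+.755*s)
p=T(-.012); q=loc(p)/1e3
env.movel(W(q[0]+.02,b,.272),velocity=.08)
env.movel(W(q[0]+.02,b,q[2]),velocity=.05); env.movel(p,velocity=.04); env.dwell(.2)
s=env.get_state(); print(loc(s['tcp_pos']),s['force']); snap('side','side3')
h=env.movel(T(.012),velocity=.012,stop_force=2.5); env.dwell(.1)
s=env.get_state(); q=loc(s['tcp_pos']); print(h,q,'s',(28.2-q[0])/.656,s['force'],s['time']); snap('side','side4');snap('wrist','wrist4')
f=lambda n:cv2.resize(load(n)[1][210:310,300:400],None,fx=4,fy=4,interpolation=cv2.INTER_CUBIC)
cv2.imwrite('pics/v2.png',np.hstack([f('side3'),f('side4')]))
E
```

```text
[ 36.2943391  -25.86893895 226.52963904] [-0.35456879  0.03974608 -0.83142202]
False [ 20.33139854 -25.99090311 244.61084771] s 11.99481930469508 [-0.69613076 -0.30316298 -1.59670718] 15.7167
```

View pics/v2.png

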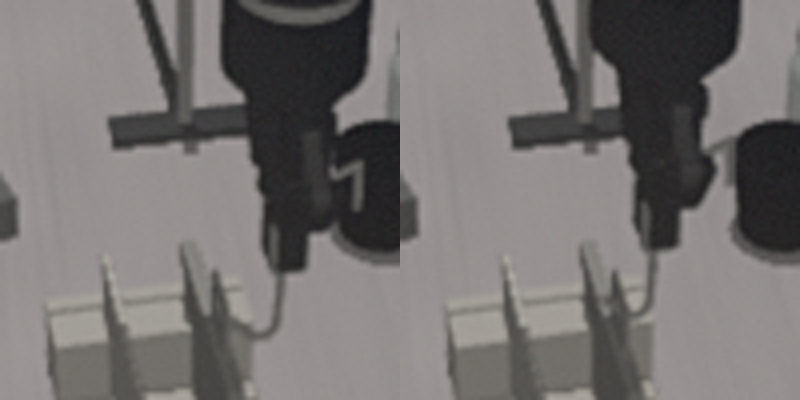

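Left: tip just before the tab. Right: after 24 mm of travel along the wire direction with no blocking force, the tip has passed behind the tab. I bring the tab over the bottom bend and lift slowly, watching the force.

```bash
python3 - <<'E'
from h import *
b=-.026
def st(t): s=env.get_state(); print(t,loc(s['tcp_pos']).round(1),s['force'].round(2),s['torque'].round(2),round(s['time'],2),s['opening'])
h=env.movel(W(.0135,b,.249),velocity=.012,stop_force=4); st(h)
h=env.movel(W(.0130,b,.262),velocity=.02,stop_force=6); st(h)
if not h:
    env.movel(W(.0130,b,.285),velocity=.04,stop_force=6); st('up')
snap('side','side5')
cv2.imwrite('pics/v3.png',cv2.resize(load('side5')[1][180:320,290:430],None,fx=4,fy=4,interpolation=cv2.INTER_CUBIC))
E
```

```text
False [ 13.5 -26.  249. ] [ 0.4  -0.18 -0.4 ] [ 0.05 -0.04 -0.02] 16.64 0.008349311873244784
False [ 12.9 -25.9 261.9] [-0.44  0.58 -2.29] [ 0.13  0.04 -0.03] 17.44 0.008699428516043736
up [ 13.  -25.9 285. ] [ 0.62  0.03 -2.94] [ 0.11  0.01 -0.  ] 18.17 0.008452752921393357
```

View pics/v3.png

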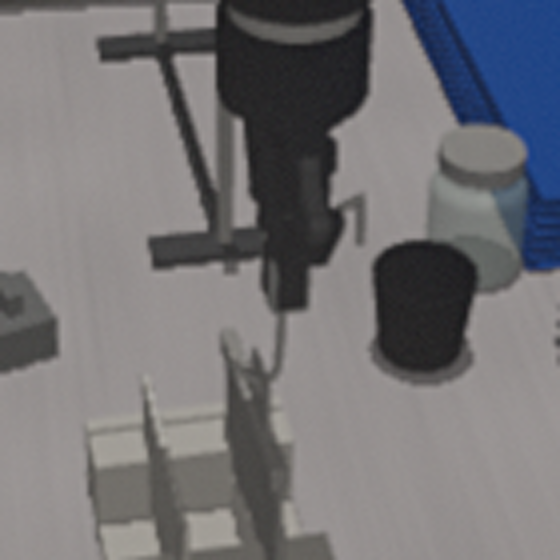

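The scraper is rising on the hook with no jam. I lift it clear and measure the rail.

```bash
python3 - <<'E'
from h import *
def st(t): s=env.get_state(); print(t,s['tcp_pos'].round(4),s['force'].round(2),s['torque'].round(2),round(s['time'],2),s['opening'])
print(env.movel(W(.013,-.026,.35),velocity=.04,stop_force=8)); st('up')
print(env.movel(W(.013,-.026,.42),velocity=.06,stop_force=8)); st('up2')
snap('side','side6'); snap('top','top6')
for n in('top0','side0','top6','side6'):
    c,p,d=load(n); vv,uu=np.mgrid[0:400,0:640]; k=d>0
    P=atd(c,uu[k],vv[k],d[k]); m=(P[:,2]>.28)&(P[:,2]<.32)&(P[:,1]>.10)&(P[:,1]<.36)&(P[:,0]>.55)&(P[:,0]<.68); R=P[m]
    if len(R)<5: print(n,len(R)); continue
    f=np.polyfit(R[:,1],R[:,0],1); print(n,len(R),'x at y=.232',np.polyval(f,.232),'slope',f[0],'z med',np.median(R[:,2]),'ext y',R[:,1].min(),R[:,1].max(),'res',np.std(R[:,0]-np.polyval(f,R[:,1])))
cv2.imwrite('pics/v4.png',load('side6')[1][80:360,200:520])
E
```

```text
False
up [ 0.6064 -0.245   0.3497] [ 0.32 -0.19 -3.5 ] [ 0.1  -0.03 -0.02] 19.99 0.008305282599666992
False
up2 [ 0.6064 -0.245   0.4194] [ 0.36  0.64 -2.02] [ 0.05 -0.03 -0.  ] 21.31 0.008412332760335022
top0 544 x at y=.232 0.6160729219689356 slope -0.04572366569573368 z med 0.3034722646164355 ext y 0.10044422966193885 0.35946121809823367 res 0.0022772134586861127
side0 103 x at y=.232 0.6161950036272227 slope -0.045164961200835116 z med 0.3017844974137809 ext y 0.10138218423899237 0.35069404102775215 res 0.002160278891000391
top6 540 x at y=.232 0.6160746844491233 slope -0.04600294944717925 z med 0.30363892475459 ext y 0.10052697244270813 0.3599703642835188 res 0.0022550756293314034
side6 105 x at y=.232 0.6161553077501121 slope -0.044746535310535476 z med 0.30173461771223975 ext y 0.10280851119940126 0.355945110263441 res 0.002190868246930795
```

View pics/v4.png

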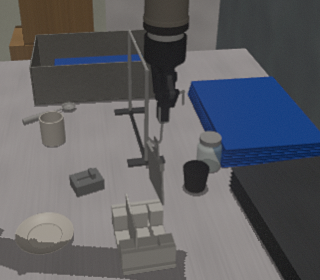

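The scraper hangs clear of the rack. The rail is at x 0.616 at y 0.232, yaw 0.0455. I'll pre-lean the tool 22 deg (the hook's loaded lean), enter horizontally under the mouth, then lower until the rail takes the load.

```bash
cat >> h.py <<'E'
from scipy.spatial.transform import Rotation as Rn
ry=.0455; RM=np.array([.6161,.232,.300]); rhx=np.array([np.cos(ry),np.sin(ry),0]); rhy=np.array([-np.sin(ry),np.cos(ry),0])
def tilt(deg):
    q=(Rn.from_rotvec(-np.radians(deg)*rhy)*Rn.from_quat(np.r_[Q(ry)[1:],Q(ry)[0]])).as_quat(); return np.r_[q[3],q[:3]]
def H(rx,rz,deg=22):   # TCP so that the rail is seen at (rx,rz) m from the hook origin, world-aligned
    t=np.radians(deg); O=RM-rx*rhx-[0,0,rz]
    return O-.058*(np.sin(t)*rhx-[0,0,np.cos(t)])
def st(t): s=env.get_state(); print(t,s['tcp_pos'].round(4),s['force'].round(2),round(s['time'],2),round(s['opening'],4))
E
python3 - <<'E'
from h import *
p=H(.13,.008,0); r=p.copy(); r[2]=.42
env.movel(r,velocity=.13,rot=Q(ry)); st('over')
env.movel(p,velocity=.08); st('down')
env.movel(H(.10,.008),velocity=.04,rot=tilt(22)); st('tilt')
env.dwell(.5)
env.movel(H(.045,.008),velocity=.06); env.dwell(.4); st('near')
snap('side','side7'); snap('top','top7'); snap('wrist','wrist7')
a=load('side7')[1]
cv2.imwrite('pics/v5.png',np.hstack([cv2.resize(a[100:250,240:400],(400,375),interpolation=cv2.INTER_CUBIC),cv2.resize(load('wrist7')[1],(400,250))[0:250].copy() if 0 else cv2.copyMakeBorder(cv2.resize(load('wrist7')[1],(400,250)),0,125,0,0,cv2.BORDER_CONSTANT)]))
E
```

```text
over [0.4863 0.2258 0.42  ] [ 0.13  0.02 -2.61] 25.3 0.0086
down [0.4865 0.2263 0.3506] [ 0.84  0.06 -2.76] 26.32 0.0083
tilt [0.4946 0.2266 0.3466] [ 0.21  1.09 -1.89] 26.86 0.0085
near [0.5493 0.229  0.3458] [-0.22  0.27 -2.44] 28.82 0.0086
```

View pics/v5.png

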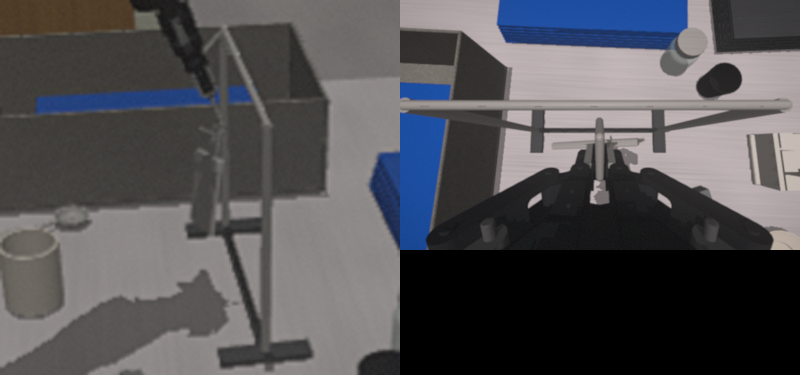

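Left: scraper hanging on the tilted hook in front of the rail. Right: the hook's bar ends at (598,122), short of the rail (row 105), and mid-span. Proceeding over the rail and lowering.

```bash
python3 - <<'E'
from h import *
print(env.movel(H(.0195,.008),velocity=.03,stop_force=5)); st('in')
print(env.movel(H(.018,.036),velocity=.03,stop_force=3)); st('low')
h=env.movel(H(.0165,.054),velocity=.012,stop_force=2.2); env.dwell(.3); st(h)
snap('side','side8'); snap('wrist','wrist8')
a=load('side8')[1]
cv2.imwrite('pics/v6.png',np.hstack([cv2.resize(a[100:190,280:380],(500,450),interpolation=cv2.INTER_CUBIC),cv2.resize(load('wrist8')[1][110:290,260:380],(300,450),interpolation=cv2.INTER_CUBIC)]))
E
```

```text
False
in [0.5747 0.2302 0.3457] [-0.72 -0.37 -3.1 ] 29.98 0.0083
False
low [0.5765 0.2303 0.318 ] [-0.15 -0.02 -2.21] 31.06 0.0085
True [0.5776 0.2302 0.308 ] [4.11 1.38 3.61] 32.23 0.0085
```

View pics/v6.png

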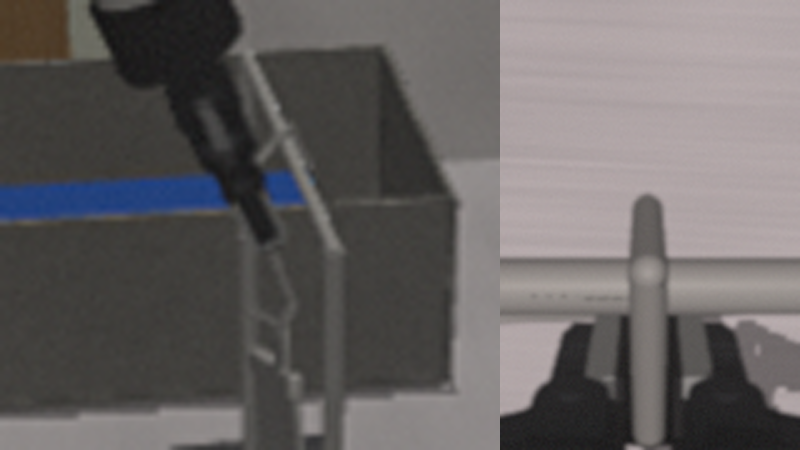

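Left: hook over the rail, tab still on the lower bend. Right: the rail crosses under the bar's corner, the end beyond it. The load has transferred. Releasing.

```bash
python3 - <<'E'
from h import *
env.movel(H(.0167,.0455),velocity=.01); st('relax')
env.grip(.05,20); st('open'); env.dwell(.5)
s=env.get_state(); t=np.radians(22); d=np.sin(t)*rhx-[0,0,np.cos(t)]
print(env.movel(s['tcp_pos']-.13*d,velocity=.07,stop_force=5)); st('back')
env.dwell(3); a=snap('side','side9')[1]; env.dwell(1.0); b=snap('side','side10')[1]; snap('top','top10'); st('end')
print('motion px', (cv2.absdiff(a,b)[90:260,260:400].max(2)>25).sum())
cv2.imwrite('pics/v7.png',cv2.resize(b[90:240,260:420],(640,600),interpolation=cv2.INTER_CUBIC))
E
```

```text
relax [0.5776 0.2302 0.3081] [3.54 1.57 1.58] 32.65 0.0085
open [0.5775 0.2301 0.308 ] [-0.17 -0.01  0.75] 33.12 0.05
False
back [0.5291 0.2279 0.4284] [-0.29  0.36  0.71] 35.63 0.0502
end [0.5291 0.228  0.4288] [-0.02  0.19 -0.14] 39.78 0.05
motion px 0
```

View pics/v7.png

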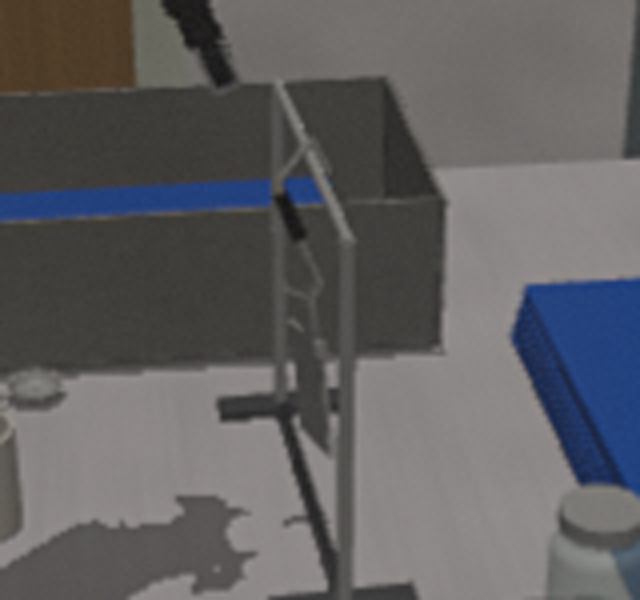

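The hook hangs on the rail with the scraper below it, at rest, and the gripper is clear. One last numeric check, then hand in.

```bash
python3 - <<'E'
from h import *
env.dwell(1.5)
for n in('side10',):
    c,p,d=load(n); vv,uu=np.mgrid[0:400,0:640]; k=d>0; P=atd(c,uu[k],vv[k],d[k])
    m=(abs(P[:,0]-.61)<.045)&(abs(P[:,1]-.232)<.1)&(P[:,2]>.02)&(P[:,2]<.19); S=P[m]; print(n,len(S),'lowest',np.percentile(S[:,2],1),'ctr',np.median(S,0))
a,b=load('top0')[1],load('top10')[1]
for nm,(x,y) in dict(mug=(216,305),saucer=(390,311),cup=(336,153),jar=(302,127),board=(407,229)).items(): print(nm,cv2.absdiff(a,b)[y-12:y+12,x-12:x+12].mean().round(1))
st('final'); job.job_done()
E
```

```text
side10 280 lowest 0.054692781039454776 ctr [0.61642256 0.2141607  0.12275292]
mug 10.8
saucer 13.6
cup 3.7
jar 9.8
board 12.5
final [0.5291 0.228  0.4288] [-0.7   0.1   0.15] 41.28 0.0498
the job is handed in; nothing more can be done
```

The scraper now hangs from the S-hook, and the hook hangs on the rail near mid-span. I handed the job in at about 41 s of the 72 s allowed; no verdict is reported.

**What I did:**
- I gripped the hook by its sleeve and lifted it out of the stand.
- I felt the tab's top gently with the hook (stop set at 2 N; about 6 N at the touch, limit 15 N). The cameras put the tab about 22 mm off the middle, towards -y.
- I threaded the tip through the hole along the wire's direction; nothing blocked it.
- I lifted the scraper out of the rack by the hook alone.
- I leaned the hook about 20 degrees, lowered it over the rail until the rail took the load, let go and backed off.

**Last checks:**
- **At rest:** two side pictures 1 s apart showed no pixel motion around the hook and scraper.
- **Height and place:** the scraper's lowest edge is about 55 mm above the table, and its centre is about 18 mm from the rail's middle.
- **Robot:** it is clear of everything, with only sensor noise left on the tool.
- **Crockery, jar and board:** the before/after picture difference was inconclusive: it is not zero, possibly from shadows and lighting. I did not measure their positions again. No move came near them, and no unexpected contact force showed.
- **Not measured:** I did not measure the scraper's final tilt. I expect about 19 degrees from the tab's offset, against the limit of about 29.

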